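# Crack open the stuck dry box and hold it ajar

## Robot

A 6-joint arm with a two-finger parallel gripper is mounted at the origin on the work surface. World frame = base frame: x ahead of the robot, y to its left, z up, the work surface at z = 0. Lengths are in m, angles in rad, forces in N, time in s.
With the tool pointing down it reaches from about 0.25 to 0.775 m from the base axis. Payload 4 kg.
Tool frame: the origin (TCP) lies at the centre of the arm's flange, where the gripper is bolted on; the fingertips stand ahead of it and the grasp point (between the pads) lies 180 mm ahead of it (robot.tcp_to_tips is the z of the fingertips in the tool frame, in m); z points along the fingers, y is the direction in which the jaws open and shut (so a half turn about z gives the same grasp; the last joint's range is limited). The gripper opens to 94 mm and grips with 3 to 60 N. Pads are 16 mm wide; open, the fingers measure 119 mm over their backs; the gripper's body (75 mm by 177 mm) begins 78 mm behind the grasp point.
Start: joints at [-1.402, 0.087, 1.371, -0, 1.684, -0.103], TCP at [0.148, -0.53, 0.405] pointing down, gripper open.
Joint ranges: [-3.1, 3.1], [-0.76, 2.03], [0.27, 2.55], [-1.08, 4.22], [0.17, 2.65], [-2.57, 2.57]. Speed limits (rad/s): [2.79, 2.79, 3.14, 3.14, 3.14, 3.14].

## Interface

Orientations are given as [roll, pitch, yaw] about the fixed x, y, z axes, in that order (R = Rz(yaw) Ry(pitch) Rx(roll)).
In Python, from bench import robot gives the robot as it stands.
- The arm moves only by the tool move_arm, never from a script. Its argument "increments" is a list that holds one entry, the list of rows, each a list of 7 numbers: the opening, from 0 (shut) to 1 (fully open), then the shift along the tool's x, y, z as a fraction of full scale, then the turn, a rotation vector about the tool's x, y, z as a fraction of full scale. In form: [[[jaw, dx, dy, dz, rx, ry, rz], ...]]. A call has 1 to 8 rows; each row is the pose to reach, as a shift and turn from the pose commanded when the call began, along the tool's axes at that moment; what a row does not reach only later rows make up. Full scale, the value 1, is 0.1 m for a shift and pi/2 rad for a turn. A row lasts 1/12 s, in which the tool goes at most 41.7 mm and 7.16 degrees, less where a joint would pass 70% of its speed; a pose out of reach is approached as far as the arm can. A call with a number of a shift or a turn outside -1 to 1 is refused whole. A call with a gripper value outside its range is refused whole. The fingers move at their own pace and stop on an object; the grip force is fixed at half the most. Time passes only in rows, so rows that repeat a pose let the fingers close. It gives the time, the measured TCP pose, the force and the opening at its end, in the units of the state.
- robot.get_obs(): the state, without advancing time (a new reading comes with each control period).
- robot.snapshot(name): name is "scene" or "side" or "wrist"; returns (picture, depth): 480x640x3 uint8, red, green, blue; 480x640 float32, m along the optical axis (not along the pixel's ray), 0 where there is no reading.
- robot.camera_params(name): a dict with "mtx" (3x3 intrinsics, pixels), "k1" (the pictures are not rectified: a ray, as slopes to the right and down, at radius r is drawn at 1 + k1 r^2 times it, then the intrinsics apply), "R" (3x3) and "t" (3): a world point X has camera coordinates R X + t. Camera axes: x right, y down, z forward; pixel columns grow to the right and rows downward; lengths in m; the calibration is good to about 2 mm. A picture is of the moment at which its call begins: read the wrist's pose just before it. camera_params takes no time and is no camera call; for the wrist camera it gives the pose at the moment of the call.
- robot.close_job(): hands the job in, once; it reports no verdict.
The state is a dict: "time": time; "joint_positions": joint angles; "qvel": joint speeds; "joint_torque": joint torques, N m; "tool_pos": TCP position; "ee_rot": TCP orientation; "wrist_force": force on the tool from outside, world axes, zero at the start; "wrist_torque": the same for the moment, N m; "width": finger opening in m.
Only numpy, scipy, OpenCV 4.12 (cv2) and the standard library are available. Lean on these libraries where they do the work, as an engineer would, in place of code of your own. Each camera call takes 0.05 s, during which the arm holds its last target.

## Task

One of the two sealed dry boxes is due for airing before it gets new desiccant: the one with the tall slim metal canister standing in front of it. Break that box's stuck lid free with a firm pull on its handle (there is no latch to undo) and hold it ajar, about 3 cm open at the front edge (2 to 4 cm is fine; it must not fly open past 6 cm), steadily for two seconds, and finish while still holding it there. Leave the other box shut and everything else standing where it is.

Things in the scene. Friction and masses are not known exactly. Their poses are not given: they have to be found in the camera images.
- box_a: dry box a: white plastic box fixed to the table, 180 x 180 mm, 90 mm tall without its lid (104 mm to the top of the shut lid). Origin: centre of its underside. Its -x axis points out of the front (towards the robot, turned a little), y along its width, z up. The two boxes are alike and may stand either way round (left or right).
- lid_a_handle (a point): centre of the handle bar on lid a: black bar 84 mm long along the box's y, 14 mm thick (box x) and 16 mm tall, on two feet at its ends; its centre is 136 mm above the table with the lid shut, 32 mm above the lid's top face, 60 mm in front of the box's centre and 150 mm from the hinge axis (horizontally). There is free space all round it; take it from above with the fingers closing along the box's x
- box_a_hinge (a point): hinge axis of lid a: at the upper rear (+x) edge of the box, 90 mm above the table, 90 mm behind the box's centre; the axis runs along the box's y
- box_a_spot (a point): the table spot in front of box a, 180 mm in front of its centre; the canister or the jar stands within about 50 mm of it
- lid_a (a joint): opening angle of lid a, rad: 0 shut, grows as the front edge rises (0.1 rad = 18 mm gap at the front, 186 mm from the hinge), stop at 0.62. A bead under the front edge is held by a stiff sprung sealing lip (black, 34 mm wide, mid-front): lifting at the handle takes about 16 N for the first few mm, then it snaps free by 0.07 rad and only the weight (0.7 kg, 4 N at the handle) is left; let go, it drops back
- box_b: dry box b: white plastic box fixed to the table, 180 x 180 mm, 90 mm tall without its lid (104 mm to the top of the shut lid). Origin: centre of its underside. Its -x axis points out of the front (towards the robot, turned a little), y along its width, z up. The two boxes are alike and may stand either way round (left or right).
- lid_b_handle (a point): centre of the handle bar on lid b: black bar 84 mm long along the box's y, 14 mm thick (box x) and 16 mm tall, on two feet at its ends; its centre is 136 mm above the table with the lid shut, 32 mm above the lid's top face, 60 mm in front of the box's centre and 150 mm from the hinge axis (horizontally). There is free space all round it; take it from above with the fingers closing along the box's x
- box_b_hinge (a point): hinge axis of lid b: at the upper rear (+x) edge of the box, 90 mm above the table, 90 mm behind the box's centre; the axis runs along the box's y
- box_b_spot (a point): the table spot in front of box b, 180 mm in front of its centre; the canister or the jar stands within about 50 mm of it
- lid_b (a joint): opening angle of lid b, rad: 0 shut, grows as the front edge rises (0.1 rad = 18 mm gap at the front, 186 mm from the hinge), stop at 0.62. A bead under the front edge is held by a stiff sprung sealing lip (black, 34 mm wide, mid-front): lifting at the handle takes about 16 N for the first few mm, then it snaps free by 0.07 rad and only the weight (0.7 kg, 4 N at the handle) is left; let go, it drops back
- canister_center (a point): desiccant canister: upright aluminium cylinder, 44 mm diameter, 85 mm tall, loose; this point is its centre, half-way up. It stands in front of the box that is due.
- jar_center (a point): squat white jar with black cap, 72 mm diameter, 45 mm tall, loose, in front of the other box; this point is its centre
- tape_center (a point): roll of paper tape lying flat, 96 mm diameter, 50 mm tall; its centre; bystander
- bottle_center (a point): white cleaner bottle, 60 mm diameter, 160 mm tall; its centre; bystander
- squeegee_center (a point): flat plastic squeegee, 106 x 75 x 12 mm; its centre; bystander
- cup_center (a point): dark steel cup, 76 mm diameter, 95 mm tall; its centre; bystander
- driver_mid (a point): screwdriver lying on the table; a point near its middle; bystander
- core_center (a point): cardboard core tube standing upright, 80 mm diameter, 110 mm tall; its centre; bystander
Not all that is in view belongs to the job. What is shaped like the part that bears canister_center but pink or purple is not meant.

How it is judged:
On the way:
1. the lid of the box that has the canister in front is free of its seal and held ajar by the fingers, 16 to 47 mm at the front edge, for 1.5 s (((horizontal distance between canister_center and box_a_spot below 0.11 m and value of joint lid_a between 0.09 and 0.26 rad and contact force between lid_a and the fingers above 0.8 N and value of joint lid_b below 0.02 rad) or (horizontal distance between canister_center and box_b_spot below 0.11 m and value of joint lid_b between 0.09 and 0.26 rad and contact force between lid_b and the fingers above 0.8 N and value of joint lid_a below 0.02 rad))), for 1.5 s.
At the end, for the whole second after the job is handed in: The lid of the box with the canister in front (canister within 110 mm of that box's spot) is held by the fingers (over 0.8 N) at 0.09 to 0.26 rad, i.e. 16 to 47 mm open at the front edge, at rest (under 0.05 rad/s); the other lid is shut (under 0.02 rad). The program finishes while holding (((horizontal distance between canister_center and box_a_spot below 0.11 m and value of joint lid_a between 0.09 and 0.26 rad and contact force between lid_a and the fingers above 0.8 N and value of joint lid_b below 0.02 rad) or (horizontal distance between canister_center and box_b_spot below 0.11 m and value of joint lid_b between 0.09 and 0.26 rad and contact force between lid_b and the fingers above 0.8 N and value of joint lid_a below 0.02 rad)) and velocity of joint lid_a between -0.05 and 0.05 rad/s and velocity of joint lid_b between -0.05 and 0.05 rad/s); the arm keeps its last pose, push and grip.
It fails at once if a lid is swung open past 65 mm (0.36 rad) (value of joint any of lid_a, lid_b above 0.36 rad).
It fails at once if the lid of the box without the canister is lifted ((horizontal distance between canister_center and box_a_spot below 0.11 m and value of joint lid_b above 0.04 rad) or (horizontal distance between canister_center and box_b_spot below 0.11 m and value of joint lid_a above 0.04 rad)).
It fails at once if a bystander, the canister or the jar is shifted by over 40 mm or knocked over (distance of any of canister_center, jar_center, tape_center, bottle_center, squeegee_center, cup_center, driver_mid, core_center from where it was at the start of the episode above 0.04 m or angle between any of canister_center, jar_center, bottle_center, cup_center, core_center, tape_center's own z axis and vertical above 0.5 rad).
It also fails if it takes over 38 s, if anything falls off the work surface, if the arm or the gripper's body presses on something with over 40 N, if the wrist force passes 120 N, or if a joint passes its speed limit or range.

## Working session

There is one attempt and no reset: what is moved stays moved. The work goes in short steps, Python scripts to look and compute and a tool call to move; the robot and the scene stay as the last step left them, time stands still between calls to the robot, and variables do not carry over. Pictures are saved under pics/ and viewed, and the job is handed in when it is done.

Besides the shell and the picture viewer there is one more tool, called after "Call:" as a command line: name --argument value ..., lists and objects as JSON in quotes. move_arm: Moves the arm, as the interface text tells. Its arguments: {"type":"object","properties":{"increments":{"type":"array","items":{"type":"array","items":{"type":"array","items":{"type":"number","minimum":-1,"maximum":1}}}}},"required":["increments"]}

```bash
mkdir -p pics; ls
python3 - <<'E'
from bench import robot
import cv2,numpy as np
for n in ("scene","side"):
    p,d=robot.snapshot(n); cv2.imwrite(f"pics/{n}1.png",p[:,:,::-1]); np.save(f"{n}1.npy",d)
    c=robot.camera_params(n); print(n,c)
print(robot.get_obs(), robot.tcp_to_tips)
E
```

```text
pics
scene {'mtx': array([[545.14684859,   0.        , 318.90968889],
       [  0.        , 545.14684859, 242.55055053],
       [  0.        ,   0.        ,   1.        ]]), 'k1': -0.1497191195739525, 'R': array([[ 2.47790421e-01,  9.68813555e-01,  4.50121160e-04],
       [ 6.51898031e-01, -1.66390195e-01, -7.39826507e-01],
       [-7.16679053e-01,  1.83615355e-01, -6.72797545e-01]]), 't': array([-0.15124024, -0.25809497,  1.89604486])}
side {'mtx': array([[451.97482917,   0.        , 322.86835488],
       [  0.        , 451.97482917, 232.77421091],
       [  0.        ,   0.        ,   1.        ]]), 'k1': -0.09663995736971064, 'R': array([[ 0.98044773, -0.19663624,  0.00751243],
       [-0.1250031 , -0.65185381, -0.74797114],
       [ 0.15197524,  0.73240753, -0.66368873]]), 't': array([-0.53646517,  0.16552305,  1.36174312])}
{'time': 0.1, 'joint_positions': array([-1.40211348e+00,  8.79116805e-02,  1.37208179e+00, -1.30703955e-05,
        1.68358980e+00, -1.03095824e-01]), 'qvel': array([ 0.00038751, -0.00140053, -0.00445389,  0.000532  , -0.00101341,
       -0.00086766]), 'joint_torque': array([ 1.14844046e-03, -3.41252697e+01, -3.03301835e+01,  7.19168410e-02,
        3.04329791e-02, -9.09880214e-05]), 'tool_pos': array([ 0.14762564, -0.52972468,  0.40361492]), 'ee_rot': array([-3.13961127e+00, -1.91939344e-04,  2.71777022e-01]), 'wrist_force': array([-0.39596911, -0.33673177, -0.56986346]), 'wrist_torque': array([-0.04420773,  0.00081031,  0.01933045]), 'width': 0.09357840866810441} 0.1992
```

View pics/scene1.png

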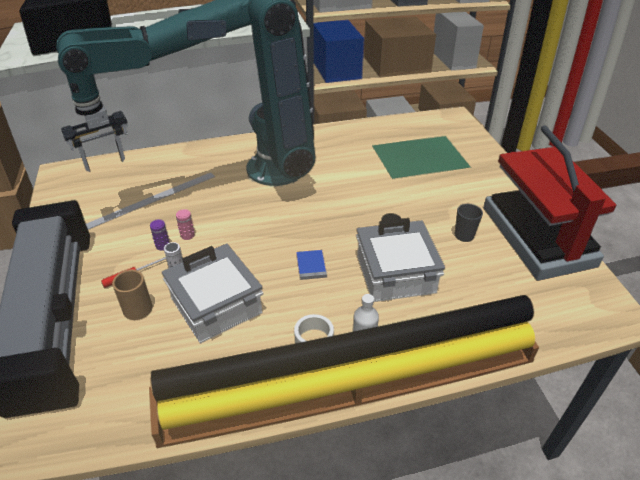

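View pics/side1.png

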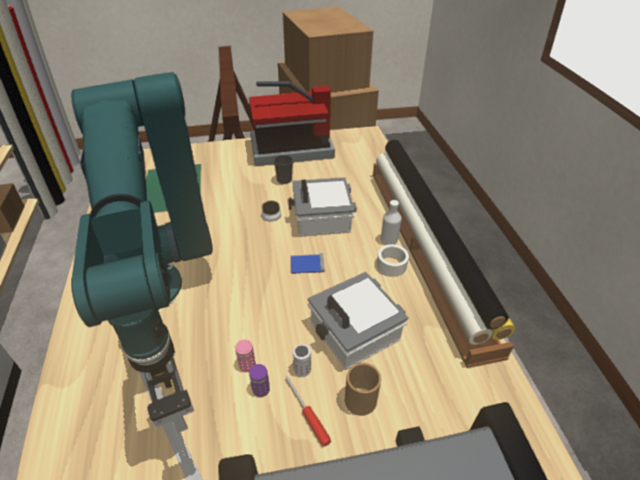

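Two boxes: the right-hand one (scene ~(212,290), side ~(357,315)) and the left-hand one (scene ~(400,260), side ~(323,205)). Canister candidates in the scene view are grey (174,255), purple (160,235) and pink (185,224). The grey metal one is meant, and it's next to the right-hand box. The jar (side (271,210)) is by the other box. Next I'll take close crops and measure.

```bash
cat > h.py <<'E'
import cv2,numpy as np
from bench import robot
def ray(c,u,v):
    K=c["mtx"];x=(u-K[0,2])/K[0,0];y=(v-K[1,2])/K[1,1];a,b=x,y
    for _ in range(20):
        s=1+c["k1"]*(a*a+b*b);a,b=x/s,y/s
    R=c["R"];return -R.T@c["t"],R.T@np.array([a,b,1.])
def onz(c,u,v,z):
    o,d=ray(c,u,v);return o+d*(z-o[2])/d[2]
def proj(c,X):
    p=c["R"]@np.asarray(X)+c["t"];a,b=p[:2]/p[2];s=1+c["k1"]*(a*a+b*b)
    return c["mtx"][0,0]*a*s+c["mtx"][0,2],c["mtx"][1,1]*b*s+c["mtx"][1,2]
def dep(c,d,u,v):
    o,r=ray(c,u,v);return o+r*d[int(round(v)),int(round(u))]
E
python3 - <<'E'
import cv2,numpy as np
a=cv2.imread("pics/scene1.png")[205:345,120:280];b=cv2.imread("pics/side1.png")[270:410,230:415]
cv2.imwrite("pics/cs.png",cv2.resize(a,None,fx=4,fy=4,interpolation=2));cv2.imwrite("pics/cd.png",cv2.resize(b,None,fx=4,fy=4,interpolation=2))
E
```

```text
(no output)
```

View pics/cs.png

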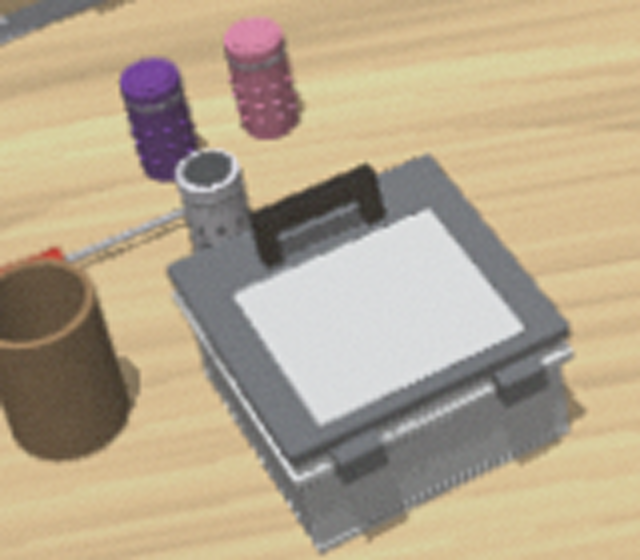

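View pics/cd.png

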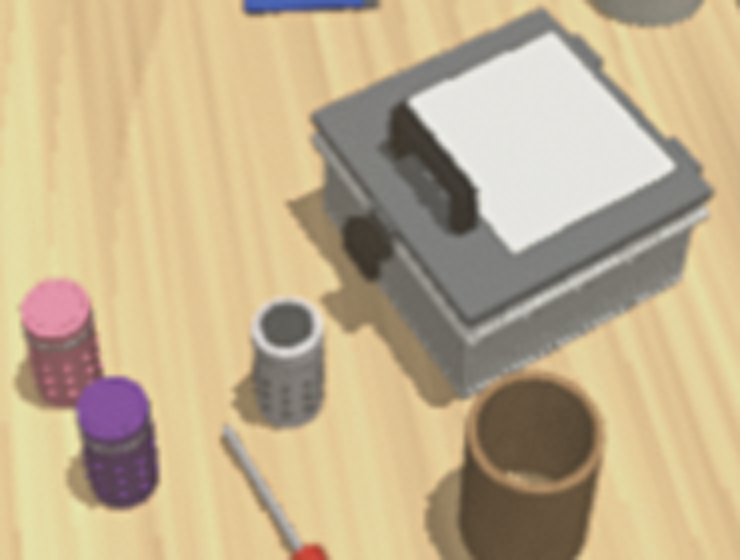

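The crops confirm it: the grey perforated cylinder (scene crop (212,200), side crop (287,365)) stands in front of the handle side of this box. The pink and purple ones are decoys.

Run:
```python
from h import *
cs=robot.camera_params("scene");cd=robot.camera_params("side")
ds=np.load("scene1.npy");dd=np.load("side1.npy")
S=[(430,155),(570,327),(295,478),(168,268)];D=[(312,120),(545,10),(712,190),(470,320)]
S=[(120+x/4,205+y/4) for x,y in S];D=[(230+x/4,270+y/4) for x,y in D]
for n,c,P in(("scene",cs,S),("side",cd,D)):
    Q=np.array([onz(c,u,v,.104) for u,v in P]);print(n,Q.round(3).tolist(),"ctr",Q.mean(0).round(4),"edges",np.linalg.norm(Q-np.roll(Q,-1,0),axis=1).round(3))
    e=np.roll(Q,-1,0)-Q;print(np.degrees(np.arctan2(e[:,1],e[:,0])).round(1))
# black mask handle from depth points height 0.124..0.15
for n,c,d,box in(("scene",cs,ds,(150,285,205,345)),("side",cd,dd,(290,420,265,375))):
    im=cv2.imread(f"pics/{n}1.png");P=[];W=[]
    for v in range(box[2],box[3]):
        for u in range(box[0],box[1]):
            if d[v,u]<=0: continue
            X=dep(c,d,u,v)
            if im[v,u].max()<60 and .122<X[2]<.152: P.append(X)
            if im[v,u].min()>185 and abs(X[2]-.104)<.01: W.append(X)
    P=np.array(P);print(n,"handle",len(P),P.mean(0).round(4),P.min(0).round(3),P.max(0).round(3))
    r=cv2.minAreaRect((P[:,:2]*1000).astype(np.float32));print(r)
    W=np.array(W);print("white",len(W),W.mean(0).round(4),cv2.minAreaRect((W[:,:2]*1000).astype(np.float32)))
# canister
print("can top",onz(cs,120+211/4,205+168/4,.085),onz(cd,230+287/4,270+325/4,.085))
```

```text
scene [[0.464, -0.215, 0.104], [0.642, -0.151, 0.104], [0.722, -0.328, 0.104], [0.529, -0.393, 0.104]] ctr [ 0.5892 -0.272   0.104 ] edges [0.189 0.193 0.203 0.189]
[  19.7  -65.8 -161.3  110.1]
side [[0.461, -0.227, 0.104], [0.639, -0.16, 0.104], [0.703, -0.334, 0.104], [0.527, -0.399, 0.104]] ctr [ 0.5823 -0.2802  0.104 ] edges [0.191 0.186 0.187 0.184]
[  20.7  -70.  -159.8  111.1]
scene handle 159 [ 0.5322 -0.2972  0.1393] [ 0.512 -0.334  0.122] [ 0.55  -0.255  0.149]
((529.1846923828125, -294.4679260253906), (15.662086486816406, 81.84742736816406), 22.26966667175293)
white 2087 [ 0.6035 -0.2674  0.1069] ((600.7927856445312, -266.8087463378906), (133.57725524902344, 139.98536682128906), 19.93194007873535)
side handle 7 [ 0.5392 -0.3352  0.1335] [ 0.537 -0.337  0.124] [ 0.54  -0.334  0.145]
((538.9894409179688, -334.9646301269531), (2.2140660285949707, 2.3515939712524414), 38.4096794128418)
white 1915 [ 0.6031 -0.272   0.1062] ((600.446044921875, -268.45489501953125), (131.52182006835938, 143.92330932617188), 19.288318634033203)
can top [ 0.41838052 -0.36294201  0.085     ] [ 0.41976198 -0.36906111  0.085     ]
```

Measurements agree: yaw is about 20°, the handle is at about (0.531, −0.296), the sizes match, and the canister is 3 cm from this box's spot. I'll move above the handle at safe height, turning the jaws to yaw 110°.

Call:
move_arm --increments '[[[1,0.1,-0.03,0,0,0,-0.06],[1,0.25,-0.07,0,0,0,-0.13],[1,0.4,-0.12,0,0,0,-0.2],[1,0.55,-0.17,0,0,0,-0.27],[1,0.7,-0.21,0,0,0,-0.34],[1,0.85,-0.25,0,0,0,-0.41],[1,0.95,-0.28,0,0,0,-0.48],[1,1,-0.3,0,0,0,-0.55]]]'

```text
time: 0.77
tool_pos: [0.237, -0.4733, 0.4041]
ee_rot: [-3.141, -0.001, 1.143]
wrist_force: [0.0, -0.4, 1.3]
width: 0.0943
```

```bash
cat > d.py <<'E'
import sys
from h import *
from scipy.spatial.transform import Rotation as Ro
o=robot.get_obs();R=Ro.from_euler('xyz',o['ee_rot']).as_matrix()
g=np.array([float(a) for a in sys.argv[1:4]]);yaw=np.radians(float(sys.argv[4]))
G=Ro.from_euler('xyz',[np.pi,0,yaw]).as_matrix()
print("t",o['time'],"pos",o['tool_pos'].round(4),"rot",np.degrees(o['ee_rot']).round(2),"F",o['wrist_force'].round(2),"w",o['width'])
print("shift/0.1",(R.T@(g-o['tool_pos'])/.1).round(3),"turn/(pi/2)",(Ro.from_matrix(R.T@G).as_rotvec()/(np.pi/2)).round(4))
E
python3 d.py .531 -.296 .40 110
```

```text
t 0.7667 pos [ 0.237  -0.4733  0.4041] rot [-1.7997e+02 -7.0000e-02  6.5470e+01] F [ 0.05 -0.37  1.26] w 0.09425946203275723
shift/0.1 [2.833 1.939 0.043] turn/(pi/2) [ 0.     -0.0008 -0.4948]
```

Call:
move_arm --increments '[[[1,0.15,0.1,0,0,0,0],[1,0.35,0.24,0,0,0,0],[1,0.6,0.41,0,0,0,0],[1,0.85,0.58,0,0,0,0],[1,0.98,0.67,0,0,0,0]]]'

```text
time: 1.18
tool_pos: [0.3399, -0.4118, 0.4041]
ee_rot: [-3.141, -0.002, 1.138]
wrist_force: [-1.0, -1.2, 0.6]
width: 0.0939
```

Call:
move_arm --increments '[[[1,0.15,0.1,0,0,0,0],[1,0.35,0.24,0,0,0,0],[1,0.6,0.41,0,0,0,0],[1,0.85,0.58,0,0,0,0],[1,0.95,0.64,0,0,0,0]]]'

```text
time: 1.6
tool_pos: [0.4384, -0.3524, 0.4038]
ee_rot: [-3.141, -0.002, 1.139]
wrist_force: [-0.4, 0.1, 0.7]
width: 0.0939
```

Call:
move_arm --increments '[[[1,0.1,0.07,0,0,0,-0.05],[1,0.22,0.15,0,0,0,-0.12],[1,0.35,0.24,0,0,0,-0.19],[1,0.5,0.34,0,0,0,-0.26],[1,0.65,0.44,0,0,0,-0.33],[1,0.78,0.53,0,0,0,-0.4],[1,0.86,0.6,0,0,0,-0.46],[1,0.9,0.63,0,0,0,-0.495]]]'

```text
time: 2.27
tool_pos: [0.5319, -0.2988, 0.4038]
ee_rot: [-3.141, -0.001, 1.918]
wrist_force: [0.0, -0.9, -0.4]
width: 0.0938
```

```bash
python3 d.py .531 -.296 .40 110
python3 - <<'E'
from h import *
c=robot.camera_params("wrist");p,d=robot.snapshot("wrist");cv2.imwrite("pics/w1.png",p[:,:,::-1]);np.save("w1.npy",d)
import pickle;pickle.dump(c,open("w1.pkl","wb"));print(proj(c,[.531,-.296,.144]))
E
```

```text
t 2.2667 pos [ 0.5319 -0.2988  0.4038] rot [-1.7995e+02 -5.0000e-02  1.0992e+02] F [ 0.01 -0.95 -0.36] w 0.09382726681506137
shift/0.1 [0.029 0.001 0.038] turn/(pi/2) [-0.0006 -0.0006 -0.0009]
(np.float64(312.2332992622401), np.float64(249.60976275126328))
```

View pics/w1.png

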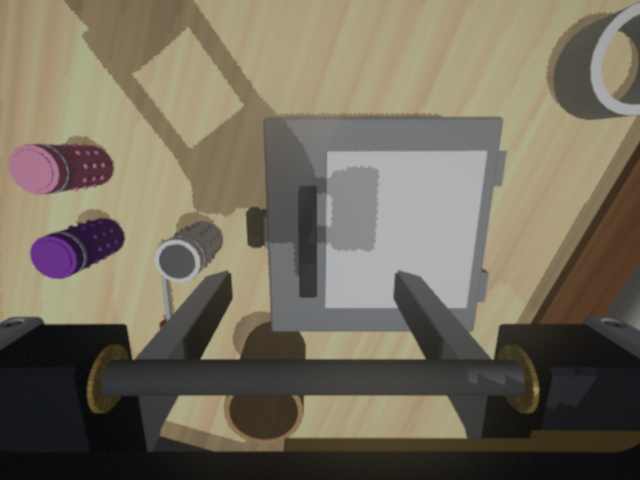

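The wrist view shows the handle bar at about (308,241), between the open fingers, with the silver canister at (185,255) in front. Now to refine its position.

Run:
```python
from h import *
import pickle;c=pickle.load(open("w1.pkl","rb"))
im=cv2.imread("pics/w1.png")
m=((im.max(2)<62).astype(np.uint8)); m[:180]=0;m[300:]=0;m[:,:290]=0;m[:,330:]=0
n,l,s,ce=cv2.connectedComponentsWithStats(m);k=1+s[1:,4].argmax();print(s[k],ce[k])
pts=np.argwhere(l==k)[:,::-1].astype(np.float32)
Q=np.array([onz(c,u,v,.144)[:2] for u,v in pts])*1000
r=cv2.minAreaRect(Q.astype(np.float32));print(r)
P=np.array([onz(c,u,v,.104)[:2] for u,v in [(264,118),(502,117),(476,330),(271,329)]]);print(P.round(4),P.mean(0), np.linalg.norm(P-np.roll(P,-1,0),axis=1))
e=np.roll(P,-1,0)-P;print(np.degrees(np.arctan2(e[:,1],e[:,0])).round(1))
d=np.load("w1.npy");X=dep(c,d,308,241);print(X)
```

```text
[ 298  186   19  111 1883] [307.1109931  240.64418481]
((525.7037353515625, -292.8041687011719), (13.460177421569824, 86.13363647460938), 20.111209869384766)
[[ 0.4617 -0.2177]
 [ 0.6391 -0.1527]
 [ 0.7076 -0.3294]
 [ 0.5253 -0.3947]] [ 0.58340824 -0.27363404] [0.18894409 0.18945999 0.1936478  0.18805944]
[  20.1  -68.8 -160.3  109.8]
[ 0.52552673 -0.29016781  0.14605022]
```

Handle is at (0.527, −0.294) with yaw 20.1°, and the bar measures 13.5 × 86 mm, which matches. Descending now.

Call:
move_arm --increments '[[[1,0.06,-0.03,0.1,0,0,0],[1,0.06,-0.03,0.25,0,0,0],[1,0.06,-0.03,0.42,0,0,0],[1,0.06,-0.03,0.58,0,0,0],[1,0.06,-0.03,0.72,0,0,0],[1,0.06,-0.03,0.82,0,0,0],[1,0.06,-0.03,0.87,0,0,0],[1,0.06,-0.03,0.87,0,0,0]]]'

```text
time: 2.98
tool_pos: [0.5258, -0.2947, 0.316]
ee_rot: [-3.14, -0.002, 1.912]
wrist_force: [0.3, -0.0, 0.2]
width: 0.0945
```

```bash
python3 d.py .527 -.294 .316 110
python3 - <<'E'
from h import *
p,d=robot.snapshot("wrist");cv2.imwrite("pics/w2.png",p[:,:,::-1])
E
```

```text
t 2.9833 pos [ 0.5258 -0.2947  0.316 ] rot [-1.7988e+02 -1.3000e-01  1.0957e+02] F [ 0.33 -0.01  0.25] w 0.09452236980656387
shift/0.1 [0.002 0.014 0.   ] turn/(pi/2) [-0.0013 -0.0015 -0.0048]
```

View pics/w2.png

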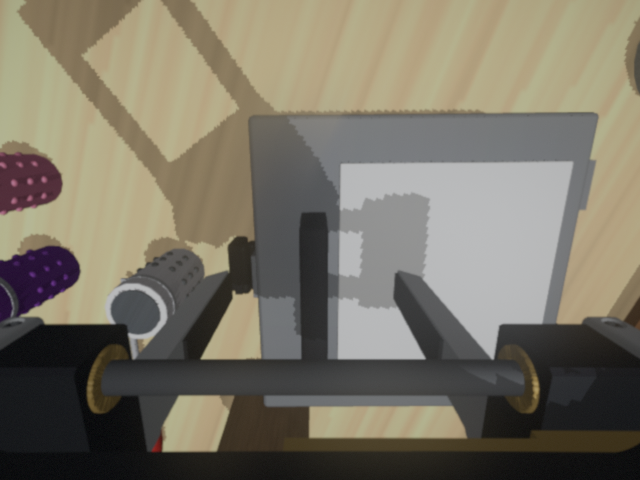

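The bar (column ~313) is centred between the fingertips (columns 230 and 395). Closing.

Call:
move_arm --increments '[[[0,0,0,0,0,0,0],[0,0,0,0,0,0,0],[0,0,0,0,0,0,0],[0,0,0,0,0,0,0],[0,0,0,0,0,0,0],[0,0,0,0,0,0,0],[0,0,0,0,0,0,0],[0,0,0,0,0,0,0]]]'

```text
time: 3.7
tool_pos: [0.5263, -0.2946, 0.3177]
ee_rot: [-3.142, 0.0, 1.913]
wrist_force: [-1.1, -0.1, 0.2]
width: 0.0441
```

```bash
python3 d.py .527 -.294 .316 110
python3 - <<'E'
import numpy as np
for th in (.02,.04,.06,.08,.1,.12,.14,.16,.17):
    c,s=np.cos(th),np.sin(th);r=np.array([-.15,.226]);n=np.array([r[0]*c+r[1]*s,-r[0]*s+r[1]*c])-r
    print(th,"dy",(n[0]*10).round(3),"dz",(-n[1]*10).round(3),"rx",round(th/np.pi*2,4))
E
```

```text
t 3.7 pos [ 0.5263 -0.2946  0.3177] rot [-1.8000e+02  1.0000e-02  1.0962e+02] F [-1.13 -0.15  0.18] w 0.04414018126664309
shift/0.1 [0.003 0.009 0.017] turn/(pi/2) [-0.      0.0001 -0.0042]
0.02 dy 0.045 dz -0.03 rx 0.0127
0.04 dy 0.092 dz -0.058 rx 0.0255
0.06 dy 0.138 dz -0.086 rx 0.0382
0.08 dy 0.185 dz -0.113 rx 0.0509
0.1 dy 0.233 dz -0.138 rx 0.0637
0.12 dy 0.281 dz -0.163 rx 0.0764
0.14 dy 0.33 dz -0.187 rx 0.0891
0.16 dy 0.379 dz -0.21 rx 0.1019
0.17 dy 0.404 dz -0.221 rx 0.1082
```

Still closing, so wait for it.

Call:
move_arm --increments '[[[0,0,0,0,0,0,0],[0,0,0,0,0,0,0],[0,0,0,0,0,0,0],[0,0,0,0,0,0,0],[0,0,0,0,0,0,0],[0,0,0,0,0,0,0],[0,0,0,0,0,0,0],[0,0,0,0,0,0,0]]]'

```text
time: 4.37
tool_pos: [0.5261, -0.2946, 0.3177]
ee_rot: [-3.141, 0.0, 1.913]
wrist_force: [-1.3, -0.7, 0.5]
width: 0.0136
```

```bash
python3 d.py .527 -.294 .316 110
python3 - <<'E'
from h import *
p,d=robot.snapshot("wrist");cv2.imwrite("pics/w3.png",p[:,:,::-1])
E
```

```text
t 4.3667 pos [ 0.5261 -0.2946  0.3177] rot [-179.96    0.    109.62] F [-1.34 -0.66  0.47] w 0.0136107663014957
shift/0.1 [0.003 0.011 0.017] turn/(pi/2) [-0.0004  0.     -0.0042]
```

View pics/w3.png

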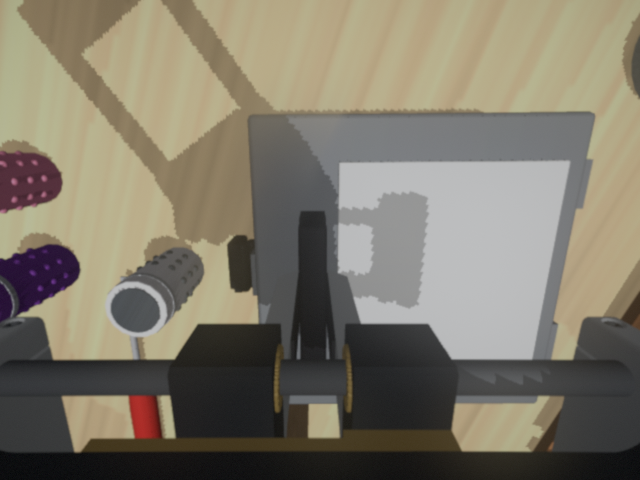

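Gripped: width is 13.6 mm, against a 14 mm bar. I'll lift along the hinge arc, starting with about 0.06 rad.

Call:
move_arm --increments '[[[0,0,0,0,0,0,0],[0,0.0,0.02,-0.015,0.006,0,0],[0,0,0.045,-0.03,0.013,0,0],[0,0,0.07,-0.045,0.019,0,0],[0,0,0.092,-0.058,0.026,0,0],[0,0,0.115,-0.072,0.032,0,0],[0,0,0.138,-0.086,0.038,0,0],[0,0,0.138,-0.086,0.038,0,0]]]'

```text
time: 5.08
tool_pos: [0.5385, -0.291, 0.3184]
ee_rot: [-3.071, -0.006, 1.912]
wrist_force: [-1.8, -8.5, -23.3]
width: 0.0141
```

```bash
python3 d.py .527 -.294 .316 110
```

```text
t 5.0833 pos [ 0.5385 -0.291   0.3184] rot [-175.97   -0.32  109.54] F [ -1.84  -8.46 -23.29] w 0.014140695989378749
shift/0.1 [ 0.011 -0.117  0.032] turn/(pi/2) [-0.0447 -0.0037 -0.005 ]
```

Call:
move_arm --increments '[[[0,0,0.023,-0.015,0.006,0,0],[0,0,0.045,-0.03,0.013,0,0],[0,0,0.07,-0.045,0.019,0,0],[0,0,0.092,-0.058,0.026,0,0],[0,0,0.092,-0.058,0.026,0,0],[0,0,0.092,-0.058,0.026,0,0]]]'

```text
time: 5.58
tool_pos: [0.5467, -0.2888, 0.3183]
ee_rot: [-3.025, -0.009, 1.911]
wrist_force: [-2.7, -13.5, -37.7]
width: 0.0145
```

```bash
python3 d.py .527 -.294 .316 110;  python3 - <<'E'
from h import *
p,d=robot.snapshot("wrist");cv2.imwrite("pics/w4.png",p[:,:,::-1])
p,d=robot.snapshot("side");cv2.imwrite("pics/s4.png",cv2.resize(p[230:390,230:430,::-1],None,fx=3,fy=3))
E
```

```text
t 5.5833 pos [ 0.5467 -0.2888  0.3183] rot [-173.33   -0.54  109.47] F [ -2.67 -13.48 -37.74] w 0.01448861113945057
shift/0.1 [ 0.017 -0.199  0.047] turn/(pi/2) [-0.0741 -0.0063 -0.0056]
```

View pics/w4.png

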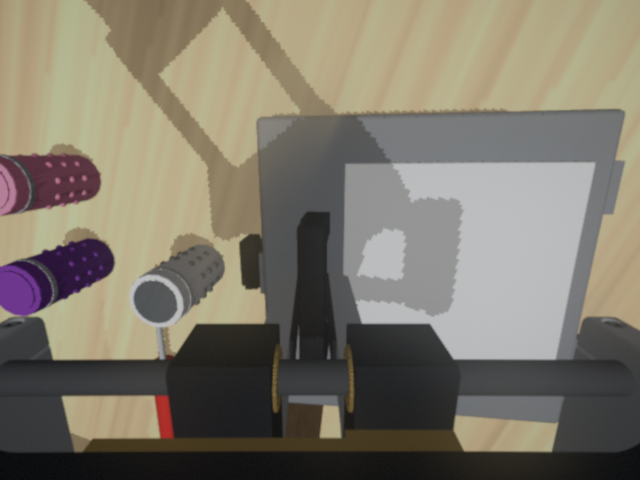

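View pics/s4.png

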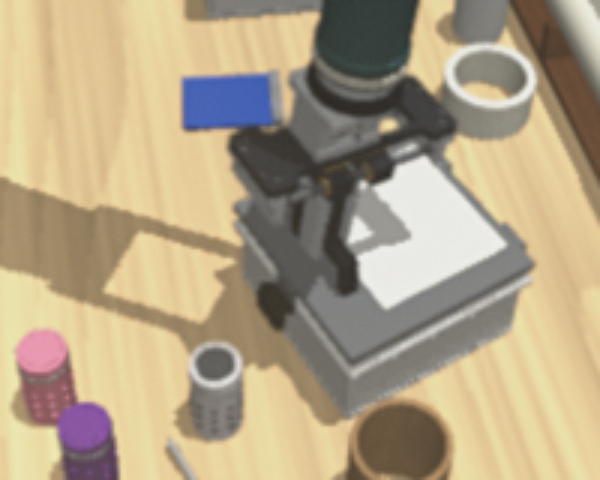

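The lid hasn't broken free yet, and the pull reads 38 N. I'll measure the lid angle and whether the grip is slipping before pulling harder.

```bash
cat > lid.py <<'E'
from h import *
import sys
def ang(n="scene",tag=None):
    c=robot.camera_params(n);p,d=robot.snapshot(n)
    if tag: cv2.imwrite(f"pics/{n}_{tag}.png",cv2.resize(p[205:345,120:280,::-1],None,fx=4,fy=4))
    o=np.array([.5835,-.2737]);ex=np.array([.94,.342]);ey=np.array([-.342,.94]);P=[]
    for v in range(200,420):
        for u in range(140,430):
            if d[v,u]>0 and p[v,u].min()>150:
                X=dep(c,d,u,v);q=X[:2]-o;a,b=q@ex,q@ey
                if abs(a)<.085 and abs(b)<.08 and .09<X[2]<.17: P.append((a,b,X[2]))
    P=np.array(P);A=np.c_[P[:,:2],np.ones(len(P))]
    w=np.ones(len(P),bool)
    for _ in range(4):
        s=np.linalg.lstsq(A[w],P[w,2],rcond=None)[0];w=abs(A@s-P[:,2])<.004
    print(n,len(P),w.sum(),"slope_x (=-angle)",s[0].round(4),"slope_y",s[1].round(4),"z0",s[2].round(4))
if __name__=="__main__":
    ang("scene",sys.argv[1]);ang("side")
    o=robot.get_obs();R=cv2.Rodrigues(np.zeros(3))[0]
    from scipy.spatial.transform import Rotation as Ro
    R=Ro.from_euler('xyz',o['ee_rot']).as_matrix();g=o['tool_pos']+R@[0,0,.18]
    print("t",o['time'],"grasp",g.round(4),"F",o['wrist_force'].round(1),"T",o['wrist_torque'].round(2),"w",o['width'].round(4),"rot",np.degrees(o['ee_rot']).round(2))
E
python3 lid.py a
```

```text
scene 1962 1877 slope_x (=-angle) -0.0035 slope_y 0.0046 z0 0.1072
side 1440 1397 slope_x (=-angle) -0.009 slope_y 0.002 z0 0.1067Traceback (most recent call last):
  File "lid.py", line 22, in <module>
    print("t",o['time'],"grasp",g.round(4),"F",o['wrist_force'].round(1),"T",o['wrist_torque'].round(2),"w",o['width'].round(4),"rot",np.degrees(o['ee_rot']).round(2))
                                                                                                            ^^^^^^^^^^^^^^^^
AttributeError: 'float' object has no attribute 'round'
```

View pics/scene_a.png

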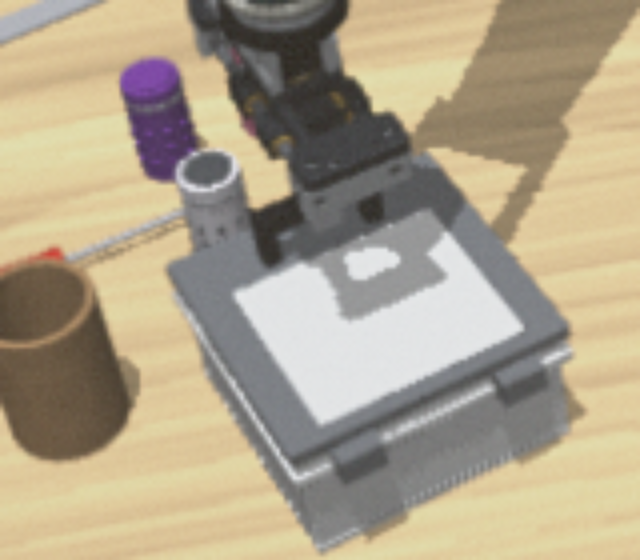

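```bash
sed -i "s/o\['width'\].round(4)/round(o['width'],4)/" lid.py; python3 lid.py b; python3 -c "
from h import *
print(robot.get_obs()['joint_torque'].round(2),robot.get_obs()['qvel'].round(4))"
```

```text
scene 1949 1850 slope_x (=-angle) -0.0028 slope_y 0.001 z0 0.1072
side 1448 1407 slope_x (=-angle) -0.0067 slope_y 0.0039 z0 0.1067
t 5.8833 grasp [ 0.5264 -0.2942  0.1395] F [ -0.7 -13.1 -37.4] T [-2.05 -0.99  0.23] w 0.0147 rot [-173.35   -0.54  109.46]
[  7.19 -63.84 -44.13   2.31   3.39  -0.08] [-0.0019  0.002   0.0009 -0.0008 -0.0003  0.0002]
```

The lid is still seated (≤0.007 rad), the grip is holding, and there is a side load of about −12 N along the bar. I'll relieve that slightly and pull further along the arc. The commanded end stays well under the limit if it snaps.

Call:
move_arm --increments '[[[0,-0.015,0.015,-0.015,0.004,0,0],[0,-0.015,0.03,-0.03,0.008,0,0],[0,-0.015,0.045,-0.045,0.012,0,0],[0,-0.015,0.06,-0.06,0.016,0,0],[0,-0.015,0.06,-0.06,0.016,0,0],[0,-0.015,0.06,-0.06,0.016,0,0]]]'

```text
time: 6.38
tool_pos: [0.5524, -0.2868, 0.32]
ee_rot: [-2.994, -0.019, 1.91]
wrist_force: [-7.1, -9.0, -41.8]
width: 0.0148
```

```bash
python3 lid.py c
```

```text
scene 1965 1875 slope_x (=-angle) -0.0052 slope_y 0.0023 z0 0.1073
side 1439 1407 slope_x (=-angle) -0.0054 slope_y 0.0019 z0 0.1066
t 6.4833 grasp [ 0.5263 -0.2924  0.142 ] F [ -6.8  -8.2 -42.4] T [-1.27 -0.38  0.19] w 0.0146 rot [-171.57   -1.1   109.46]
```

Run:
```python
import lid
from h import *
class F: pass
real=robot
f=F();f.camera_params=real.camera_params
f.snapshot=lambda n:(cv2.imread(f"pics/{n}1.png")[:,:,::-1],np.load(f"{n}1.npy"))
lid.robot=f
lid.ang("scene");lid.ang("side")
p,d=real.snapshot("side");cv2.imwrite("pics/s5.png",cv2.resize(p[250:360,290:410,::-1],None,fx=6,fy=6,interpolation=2)[:600])
p,d=real.snapshot("wrist");cv2.imwrite("pics/w5.png",p[:,:,::-1])
```

```text
scene 2153 2047 slope_x (=-angle) 0.0023 slope_y 0.0045 z0 0.1068
side 1988 1942 slope_x (=-angle) 0.0004 slope_y 0.0038 z0 0.1061
```

View pics/s5.png

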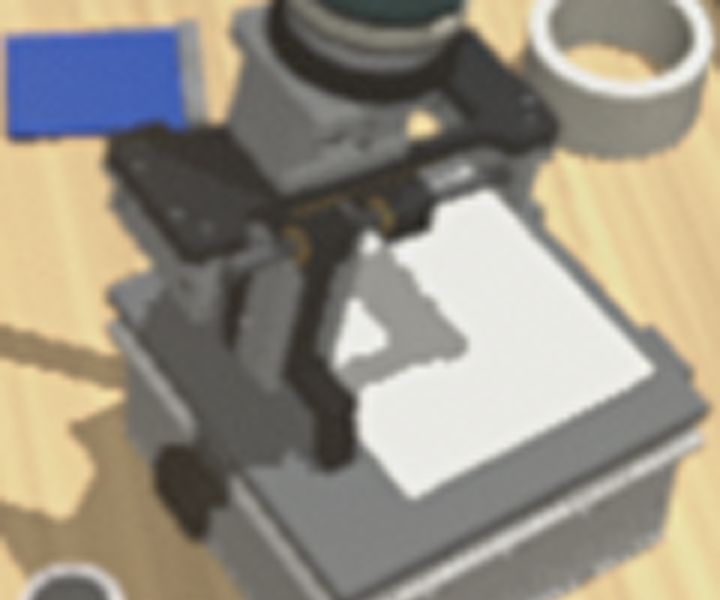

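View pics/w5.png

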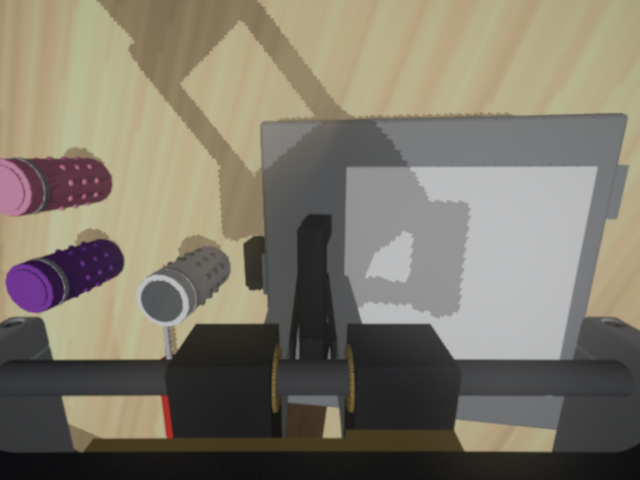

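Baseline slopes put the lid at only about 0.006 rad at 42 N, while the grasp point rose 4 mm. So the pads are creeping on the bar, and the tilted fingers aren't helping. I'll undo the tilt, release, and regrip squarely and a bit lower, then pull straight up.

Call:
move_arm --increments '[[[0,0.01,-0.1,0.07,-0.027,0,0],[0,0.015,-0.2,0.14,-0.054,0,0],[0,0.015,-0.29,0.2,-0.08,0,0],[0,0.015,-0.29,0.2,-0.08,0,0],[0.35,0.015,-0.29,0.2,-0.08,0,0],[0.35,0.015,-0.29,0.2,-0.08,0,0],[0.35,0.015,-0.29,0.2,-0.08,0,0],[0.35,0.015,-0.29,0.2,-0.08,0,0]]]'

```text
time: 7.25
tool_pos: [0.5254, -0.2951, 0.3215]
ee_rot: [3.141, 0.001, 1.914]
wrist_force: [-0.8, 0.8, -0.3]
width: 0.0325
```

```bash
python3 lid.py d; python3 d.py .5264 -.2935 .3115 110
```

```text
scene 1992 1893 slope_x (=-angle) 0.0031 slope_y 0.0015 z0 0.1068
side 1535 1495 slope_x (=-angle) 0.0002 slope_y 0.003 z0 0.1062
t 7.35 grasp [ 0.5254 -0.2952  0.1412] F [-0.3 -0.8 -0.1] T [ 0.01 -0.08  0.01] w 0.0328 rot [1.7999e+02 5.0000e-02 1.0964e+02]
t 7.35 pos [ 0.5253 -0.295   0.3212] rot [1.7999e+02 5.0000e-02 1.0964e+02] F [-0.31 -0.81 -0.13] w 0.03275058673285667
shift/0.1 [0.011 0.015 0.097] turn/(pi/2) [ 0.0001  0.0006 -0.004 ]
```

Call:
move_arm --increments '[[[0.35,0.01,0.01,0.04,0,0,-0.004],[0.35,0.01,0.01,0.09,0,0,-0.004],[0.35,0.01,0.01,0.09,0,0,-0.004],[0,0.01,0.01,0.09,0,0,-0.004],[0,0.01,0.01,0.09,0,0,-0.004],[0,0.01,0.01,0.09,0,0,-0.004],[0,0.01,0.01,0.09,0,0,-0.004],[0,0.01,0.01,0.09,0,0,-0.004]]]'

```text
time: 8.02
tool_pos: [0.5256, -0.2938, 0.3118]
ee_rot: [3.141, 0.0, 1.92]
wrist_force: [0.8, 0.4, 0.2]
width: 0.0136
```

Call:
move_arm --increments '[[[0,0,0,0,0,0,0],[0,0,0,0,0,0,0]]]'

```text
time: 8.18
tool_pos: [0.5256, -0.2938, 0.3118]
ee_rot: [3.141, 0.0, 1.92]
wrist_force: [-0.2, 0.1, 0.2]
width: 0.0139
```

Call:
move_arm --increments '[[[0,0,0,-0.03,0,0,0],[0,0,0,-0.06,0,0,0],[0,0,0,-0.09,0,0,0],[0,0,0,-0.11,0,0,0],[0,0,0,-0.11,0,0,0]]]'

```text
time: 8.6
tool_pos: [0.5265, -0.2943, 0.3126]
ee_rot: [-3.139, -0.005, 1.919]
wrist_force: [13.2, -7.5, -31.9]
width: 0.0137
```

```bash
python3 lid.py e
```

```text
scene 2016 1926 slope_x (=-angle) -0.0032 slope_y 0.0035 z0 0.1071
side 1470 1438 slope_x (=-angle) -0.0058 slope_y 0.0075 z0 0.1067
t 8.7 grasp [ 0.5258 -0.2936  0.1326] F [ 13.6  -8.3 -32.1] T [-1.54 -2.46  0.04] w 0.0139 rot [-179.84   -0.28  109.98]
```

A square grip with no slip this time: the grasp is up 0.8 mm and the lid is at 0.006 rad at 32 N. Pulling harder, with the side loads trimmed.

Call:
move_arm --increments '[[[0,-0.02,0.02,0,0,0,0],[0,-0.025,0.025,-0.02,0,0,0],[0,-0.025,0.03,-0.04,0,0,0],[0,-0.025,0.03,-0.06,0,0,0],[0,-0.025,0.03,-0.06,0,0,0]]]'

```text
time: 9.12
tool_pos: [0.5285, -0.2951, 0.3131]
ee_rot: [-3.13, -0.015, 1.919]
wrist_force: [9.1, -7.0, -43.3]
width: 0.014
```

```bash
python3 lid.py f
```

```text
scene 2034 1931 slope_x (=-angle) -0.002 slope_y 0.0048 z0 0.1072
side 1478 1442 slope_x (=-angle) -0.004 slope_y 0.0005 z0 0.1065
t 9.2167 grasp [ 0.5257 -0.2933  0.1331] F [  8.2  -6.3 -41.4] T [-1.36 -1.77 -0.02] w 0.0135 rot [-179.34   -0.85  109.95]
```

Call:
move_arm --increments '[[[0,0,0.01,-0.04,0,0,0],[0,0,0.02,-0.08,0,0,0],[0,0,0.02,-0.08,0,0,0],[0,0,0.02,-0.08,0,0,0]]]'

```text
time: 9.55
tool_pos: [0.5292, -0.2935, 0.3186]
ee_rot: [-3.124, -0.023, 1.919]
wrist_force: [2.7, -2.6, -44.7]
width: 0.0139
```

```bash
python3 lid.py g
```

```text
scene 2025 1929 slope_x (=-angle) -0.0036 slope_y 0.0048 z0 0.1072
side 1521 1481 slope_x (=-angle) -0.0066 slope_y 0.0044 z0 0.1067
t 9.65 grasp [ 0.5248 -0.2907  0.1386] F [  4.   -3.5 -43.7] T [-0.65 -1.04 -0.  ] w 0.0138 rot [-179.     -1.33  109.94]
```

The grip slips at about 44 N with the lid still seated, so friction alone is marginal. I'll unload and tilt the gripper about 0.5 rad around the bar (leaning to the rear). The rear pad then bears under the bar's lower rear edge, so the load goes into pad pressure rather than friction. Tip clearance above the lid works out to about 6–8 mm.

Call:
move_arm --increments '[[[0,0.015,-0.025,0.1,0,0,0],[0,0.025,-0.05,0.18,0,0,0],[0,0.025,-0.05,0.19,0,0,0]]]'

```text
time: 9.9
tool_pos: [0.525, -0.2921, 0.3177]
ee_rot: [-3.142, -0.006, 1.92]
wrist_force: [-2.4, 6.6, -0.4]
width: 0.0136
```

```bash
python3 lid.py h;  python3 -c "
from h import *
print(robot.get_obs()['joint_torque'].round(2),robot.get_obs()['joint_positions'].round(4))"
```

```text
scene 2021 1932 slope_x (=-angle) 0.0014 slope_y 0.0016 z0 0.1068
side 1556 1513 slope_x (=-angle) 0.0001 slope_y 0.0059 z0 0.1063
t 10.0 grasp [ 0.5246 -0.291   0.1377] F [-2.5  5.6 -4.8] T [1.25 0.41 0.  ] w 0.0138 rot [-179.98   -0.34  110.04]
[-2.510e+00 -4.217e+01 -3.391e+01 -1.280e+00 -1.730e+00 -1.000e-02] [-0.6027  0.2323  1.3781  0.0032  1.5361 -0.9526]
```

Call:
move_arm --increments '[[[0,0,0.18,0.01,0.064,0,0],[0,0,0.36,0.04,0.127,0,0],[0,0,0.53,0.08,0.191,0,0],[0,0,0.7,0.14,0.255,0,0],[0,0,0.86,0.22,0.318,0,0],[0,0,0.86,0.22,0.318,0,0],[0,0,0.86,0.22,0.318,0,0]]]'

```text
time: 10.58
tool_pos: [0.6073, -0.262, 0.2961]
ee_rot: [-2.641, -0.005, 1.921]
wrist_force: [-3.6, 6.3, -2.6]
width: 0.0176
```

```bash
python3 lid.py i;  python3 -c "
from h import *
print(robot.get_obs()['joint_torque'].round(2),robot.get_obs()['joint_positions'].round(4))
p,d=robot.snapshot('side');cv2.imwrite('pics/s6.png',cv2.resize(p[250:360,290:410,::-1],None,fx=6,fy=6,interpolation=2)[:600])"
```

```text
scene 1195 1145 slope_x (=-angle) 0.0036 slope_y 0.0033 z0 0.1066
side 948 927 slope_x (=-angle) 0.0002 slope_y 0.0052 z0 0.1062
t 10.6833 grasp [ 0.5258 -0.2909  0.1382] F [-1.4  7.  -1.8] T [ 1.48 -0.26 -0.54] w 0.0179 rot [-151.48   -0.3   110.04]
[-2.880e+00 -5.022e+01 -3.120e+01 -3.420e+00  1.000e-02  1.500e-01] [-0.4183  0.5047  1.0972 -0.3539  1.8956 -0.8226]
```

View pics/s6.png

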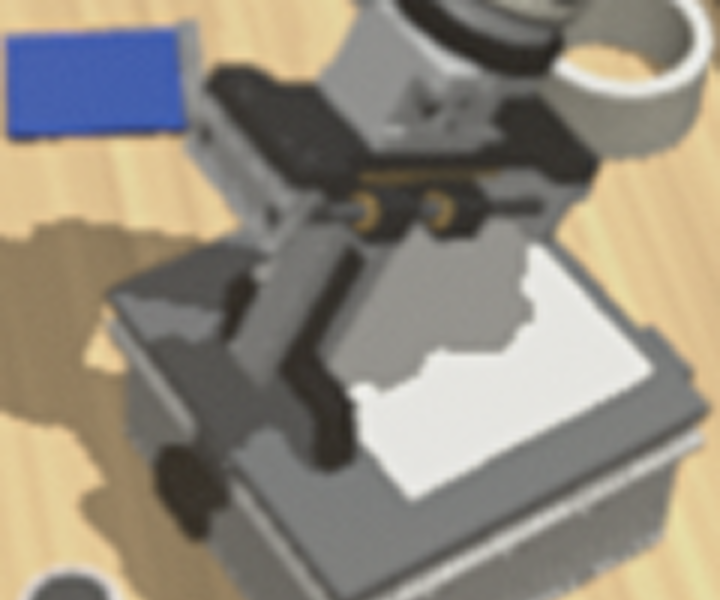

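View pics/scene_i.png

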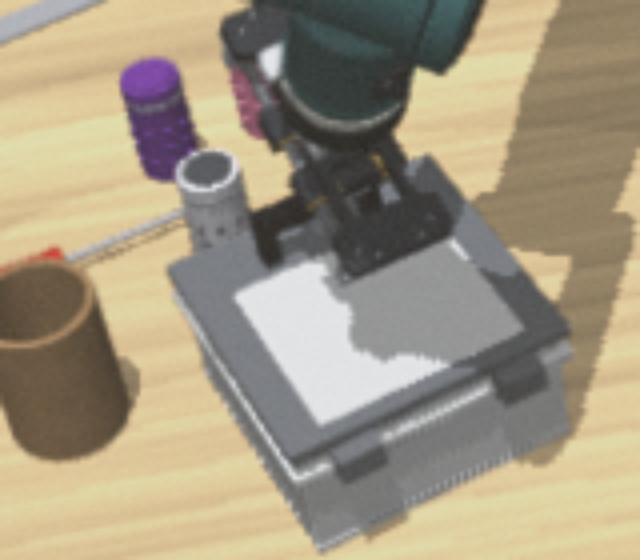

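The tilted grip holds and the bodies are clear of the lid. Pulling straight up (world z) in steps.

Call:
move_arm --increments '[[[0,0,-0.019,-0.035,0,0,0],[0,0,-0.038,-0.07,0,0,0],[0,0,-0.057,-0.105,0,0,0],[0,0,-0.072,-0.132,0,0,0],[0,0,-0.072,-0.132,0,0,0]]]'

```text
time: 11.15
tool_pos: [0.6074, -0.2631, 0.2977]
ee_rot: [-2.644, -0.015, 1.925]
wrist_force: [2.5, 0.6, -40.7]
width: 0.0178
```

```bash
python3 lid.py j
```

```text
scene 1240 1175 slope_x (=-angle) -0.0053 slope_y 0.002 z0 0.1072
side 929 911 slope_x (=-angle) -0.0071 slope_y -0.0006 z0 0.1064
t 11.25 grasp [ 0.526  -0.2907  0.1395] F [  2.3   1.8 -41.8] T [ 1.46 -4.09  0.08] w 0.0178 rot [-151.47   -0.87  110.27]
```

Call:
move_arm --increments '[[[0,0,-0.014,-0.026,0,0,0],[0,0,-0.028,-0.052,0,0,0],[0,0,-0.033,-0.061,0,0,0],[0,0,-0.033,-0.061,0,0,0]]]'

```text
time: 11.58
tool_pos: [0.6082, -0.2631, 0.2995]
ee_rot: [-2.644, -0.019, 1.926]
wrist_force: [4.4, 0.4, -54.0]
width: 0.0181
```

```bash
python3 lid.py k
```

```text
scene 1240 1189 slope_x (=-angle) -0.0049 slope_y 0.003 z0 0.1073
side 930 911 slope_x (=-angle) -0.0052 slope_y 0.0072 z0 0.1068
t 11.6833 grasp [ 0.5267 -0.2902  0.1413] F [  3.7   0.7 -54.8] T [ 1.46 -5.64  0.07] w 0.0177 rot [-151.5    -1.09  110.37]
```

No release at 54 N. I'll hold the load for a moment to see whether the lip creeps, and look at the lip itself.

Call:
move_arm --increments '[[[0,0,0,0,0,0,0],[0,0,0,0,0,0,0],[0,0,0,0,0,0,0],[0,0,0,0,0,0,0],[0,0,0,0,0,0,0],[0,0,0,0,0,0,0]]]'

```text
time: 12.18
tool_pos: [0.6083, -0.2631, 0.2995]
ee_rot: [-2.644, -0.019, 1.926]
wrist_force: [5.2, -0.1, -55.1]
width: 0.018
```

```bash
python3 lid.py l
python3 - <<'E'
from h import *
p,d=robot.snapshot("wrist");cv2.imwrite("pics/w7.png",p[:,:,::-1])
p,d=robot.snapshot("side");cv2.imwrite("pics/s7.png",cv2.resize(p[280:350,290:380,::-1],None,fx=8,fy=8,interpolation=2))
E
```

```text
scene 1247 1187 slope_x (=-angle) -0.0024 slope_y 0.0005 z0 0.1072
side 925 907 slope_x (=-angle) -0.0048 slope_y 0.0059 z0 0.1067
t 12.2833 grasp [ 0.5267 -0.2902  0.1414] F [  4.2   0.5 -54.1] T [ 1.47 -5.61  0.04] w 0.0178 rot [-151.5    -1.09  110.37]
```

View pics/w7.png

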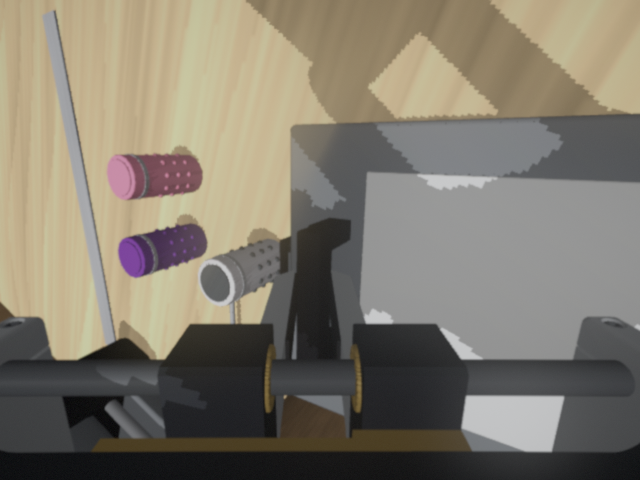

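View pics/s7.png

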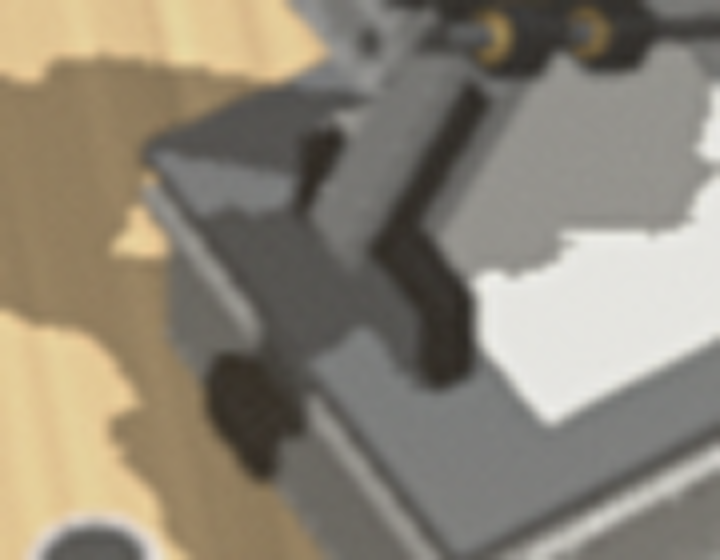

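The lip is not creeping at 54 N, and the tilted grip holds. I'll raise the load a bit more. The commanded height stays at or below ~26 mm (≈0.17 rad), so a snap ends in the wanted band.

Call:
move_arm --increments '[[[0,0,-0.012,-0.022,0,0,0],[0,0,-0.024,-0.044,0,0,0],[0,0,-0.024,-0.044,0,0,0]]]'

```text
time: 12.63
tool_pos: [0.6114, -0.26, 0.3194]
ee_rot: [-2.662, -0.007, 1.93]
wrist_force: [19.0, 14.1, -14.7]
width: 0.0163
```

```bash
python3 lid.py m
```

```text
scene 2116 1963 slope_x (=-angle) -0.1422 slope_y 0.0064 z0 0.1196
side 860 855 slope_x (=-angle) -0.1477 slope_y -0.0009 z0 0.1193
t 12.7333 grasp [ 0.5337 -0.2879  0.1607] F [ 19.7  14.  -16.7] T [ 2.82 -4.77 -0.53] w 0.0165 rot [-152.61   -0.33  110.6 ]
```

The lid broke free at roughly 60 N and is now at about 0.145 rad (≈27 mm). Holding for over 2 s.

Call:
move_arm --increments '[[[0,0,0,0,0,0,0],[0,0,0,0,0,0,0],[0,0,0,0,0,0,0],[0,0,0,0,0,0,0],[0,0,0,0,0,0,0],[0,0,0,0,0,0,0],[0,0,0,0,0,0,0],[0,0,0,0,0,0,0]]]'

```text
time: 13.4
tool_pos: [0.6115, -0.2594, 0.3208]
ee_rot: [-2.664, -0.005, 1.931]
wrist_force: [19.8, 13.9, -15.5]
width: 0.0167
```

```bash
python3 lid.py n
```

```text
scene 2129 1971 slope_x (=-angle) -0.1529 slope_y 0.0058 z0 0.1206
side 868 854 slope_x (=-angle) -0.1545 slope_y 0.0071 z0 0.1199
t 13.5 grasp [ 0.5338 -0.2879  0.1609] F [ 19.5  13.9 -15.8] T [ 2.78 -4.8  -0.5 ] w 0.0168 rot [-152.63   -0.29  110.62]
```

View pics/scene_n.png

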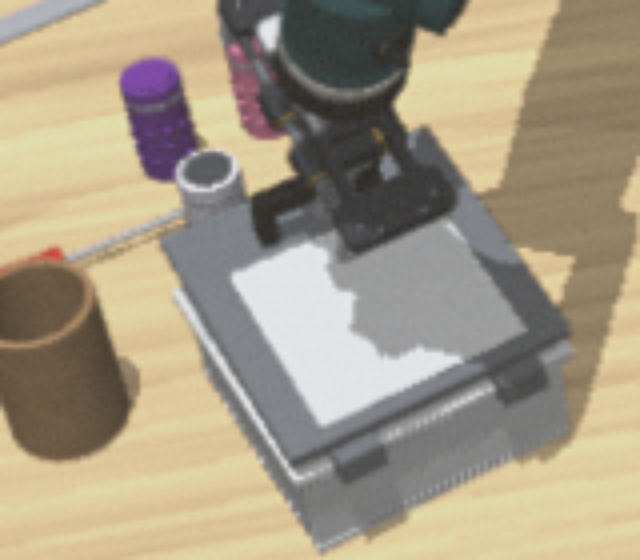

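Call:
move_arm --increments '[[[0,0,0,0,0,0,0],[0,0,0,0,0,0,0],[0,0,0,0,0,0,0],[0,0,0,0,0,0,0],[0,0,0,0,0,0,0],[0,0,0,0,0,0,0],[0,0,0,0,0,0,0],[0,0,0,0,0,0,0]]]'

```text
time: 14.17
tool_pos: [0.6115, -0.2595, 0.3208]
ee_rot: [-2.664, -0.005, 1.931]
wrist_force: [19.2, 13.8, -16.1]
width: 0.0165
```

Call:
move_arm --increments '[[[0,0,0,0,0,0,0],[0,0,0,0,0,0,0],[0,0,0,0,0,0,0],[0,0,0,0,0,0,0],[0,0,0,0,0,0,0],[0,0,0,0,0,0,0],[0,0,0,0,0,0,0],[0,0,0,0,0,0,0]]]'

```text
time: 14.83
tool_pos: [0.6115, -0.2595, 0.3208]
ee_rot: [-2.664, -0.005, 1.931]
wrist_force: [20.3, 14.1, -15.3]
width: 0.0165
```

```bash
python3 lid.py o
python3 - <<'E'
from h import *
print(robot.get_obs()['qvel'].round(4))
for n in("scene","side"):
    p,d=robot.snapshot(n);cv2.imwrite(f"pics/{n}_end.png",p[:,:,::-1])
E
```

```text
scene 2148 1946 slope_x (=-angle) -0.1539 slope_y 0.0063 z0 0.1206
side 867 856 slope_x (=-angle) -0.1525 slope_y 0.0033 z0 0.1199
t 14.9333 grasp [ 0.5338 -0.2879  0.1609] F [ 19.2  13.6 -16.1] T [ 2.77 -4.75 -0.49] w 0.0168 rot [-152.63   -0.29  110.62]
[-0.     -0.0009  0.      0.0014  0.0014  0.0004]
```

View pics/side_end.png

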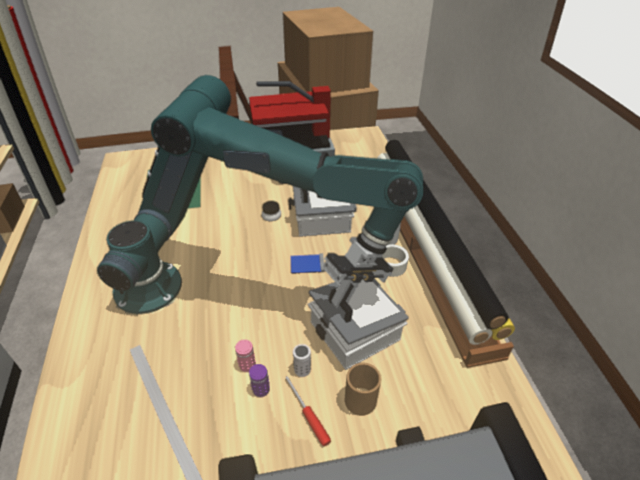

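View pics/scene_end.png

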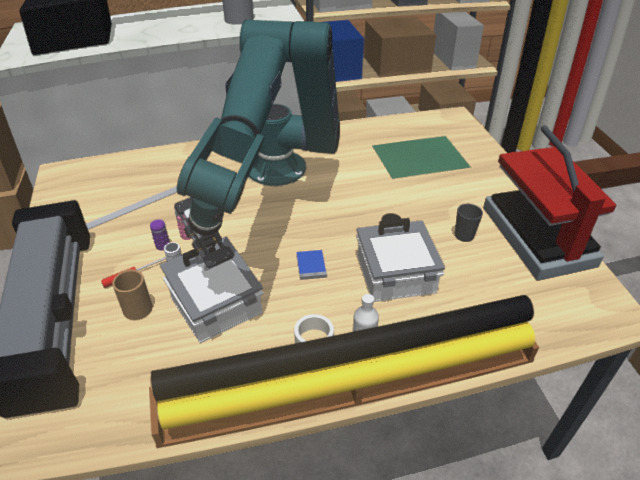

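The lid is steady at 0.153 rad (≈28 mm) over 1.4 s of unchanged readings, in total about 2.3 s since the snap. In the two end pictures the canister (side (302,360)), jar (271,210), bottle, tape, cup, core, squeegee and screwdriver are where they were, and the other lid is shut. Handing in.

```bash
python3 -c "
from bench import robot
print(robot.close_job())"
```

```text
the job is handed in; nothing more can be done
None
```

I broke the lid of the box with the silver canister in front free of its seal. I held it about 28 mm open (0.153 rad) for about 2.3 s, and handed the job in at about 15 s, still gripping the handle.

**Last checks:**
- **Lid angle:** both cameras gave 0.152–0.155 rad over the last 1.4 s. The first reading after the snap, about 0.9 s earlier, was 0.142–0.148.
- **Hold:** joint speeds were about zero. The wrist force was steady at about 29 N in total, so the handle carries some sideways load.
- **Surroundings:** by eye, in the final pictures, the other lid is shut and everything else stands where it was.

**What disagreed or failed:**
- **Pull force:** the seal gave only at roughly 60 N, not the stated 16 N. The last reading before it gave was 54–55 N, and the joint torques agreed with the force readings in an earlier pull.
- **First two pulls:** both slipped on the bar at about 42–44 N without freeing the lid, which I measured as shut again after each. I regripped after the first; after the second I tilted the gripper about 0.5 rad so one pad bore under the bar.
- **Snap peak:** I measured the lid only after it had settled, so any overshoot during the snap was not seen. The commanded height corresponded to about 0.17 rad.

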